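Close the harness test box and lock its quarter-turn fastener

ROBOT

A 7-joint arm with a two-finger parallel gripper is mounted at the origin on the work surface. World frame = base frame: x ahead of the robot, y to its left, z up, the work surface at z = 0. Lengths are in m, angles in rad, forces in N, time in s.
With the tool pointing down it reaches from about 0.4 to 0.875 m from the base axis. Payload 6.5 kg.
Tool frame: the origin (TCP) lies between the finger pads; the fingertips stand 11 mm ahead of it and the grasp point (between the pads) lies 8 mm behind it; z points along the fingers, x is the direction in which the jaws open and shut, and the axes are right-handed (so a half turn about z gives the same grasp; the last joint's range is limited). The gripper opens to 88 mm and grips with 3 to 60 N. Pads are 18 mm wide; open, the fingers measure 123 mm over their backs; the gripper's body (75 mm by 187 mm) begins 45 mm behind the grasp point.
Start: joints at [-1.334, 0.536, -0.004, 1.538, 0.003, 1.067, -0.071], TCP at [0.194, 0.62, 0.25] pointing down, gripper open.
Joint ranges: [-2.7, 2.7], [-0.37, 2.16], [-1.27, 1.26], [0.24, 2.4], [-1.31, 4.45], [0.19, 1.91], [-2.76, 2.76]. Speed limits (rad/s): [2.39, 2.39, 3.14, 3.14, 3.14, 3.14, 3.14].

INTERFACE

Orientations are given as a 3x3 rotation matrix whose columns are the frame's x, y, z axes.
In Python, from workcell import ctrl gives the robot as it stands. The module is installed in compiled form; this text tells all that it offers.
- The arm moves only by the tool jog_arm, never from a script. Its argument "targets" is one flat list of numbers, 6 for each row, row after row: the shift along the world's x, y, z normalised to -1 to 1, where 1 is 2 cm, then the turn, a rotation vector about the world's x, y, z normalised to -1 to 1, where 1 is 8 degrees. In form: [x, y, z, ax, ay, az, x, y, z, ax, ay, az, ...]. A call has 1 to 8 rows; each row shifts and turns the commanded pose from where the row before left it; what a row does not reach is not made up. A row lasts 1/10 s, in which the tool goes at most 50 mm and 8.59 degrees, less where a joint would pass 70% of its speed; a pose out of reach is approached as far as the arm can. A call with a number of a shift or a turn outside -1 to 1 is refused whole. A call with a gripper value outside its range is refused whole. "fingers" is the gripper's target within -1 to 1 (shut at 1, half-way at 0, fully open at -1), set as the call begins (left out, the last holds). The fingers move at their own pace and stop on an object; the grip force is fixed at half the most. Time passes only in rows, so rows that do not move let the fingers close. It gives the time, the measured TCP pose, the force and the opening at its end, in the units of the state.
- ctrl.get_obs(): the state, without advancing time (a new reading comes with each control period).
- ctrl.capture(name): name is "scene" or "top" or "wrist"; returns the picture (400x640x3 uint8, red, green, blue); there is no depth.
- ctrl.camera_params(name): a dict with "K" (3x3 intrinsics, pixels), "k1" (the pictures are not rectified: a ray, as slopes to the right and down, at radius r is drawn at 1 + k1 r^2 times it, then the intrinsics apply), "origin" and "attitude" of the camera in the world. Camera axes: x right, y down, z forward; pixel columns grow to the right and rows downward; lengths in m; the calibration is good to about 2 mm. A picture is of the moment at which its call begins: read the wrist's pose just before it. camera_params takes no time and is no camera call; for the wrist camera it gives the pose at the moment of the call.
- ctrl.hand_in(): hands the job in, once; it reports no verdict.
The state is a dict: "time_s": time; "joint_positions": joint angles; "dq": joint speeds; "joint_torque": joint torques, N m; "position": TCP position; "orientation": TCP orientation; "force": force on the tool from outside, world axes, zero at the start; "torque": the same for the moment, N m; "gripper_width": opening from 0.0 (shut) to 1.0 (fully open).
Only numpy, scipy, OpenCV 4.12 (cv2) and the standard library are available. Lean on these libraries where they do the work, as an engineer would, in place of code of your own. Each camera call takes 0.05 s, during which the arm holds its last target. There are 200 camera calls.

TASK

Close the open harness test box. Draw the cover panel out from under the white riser shelf by its blue ear until the whole panel is clear of the shelf, let it lie flat on the bench, then take it by the handle, tilt its yellow-striped edge in under the yellow lip of the box and settle it flat on the ledges all round, and let go of it. Then turn the red wing fastener a quarter turn clockwise (seen from above) until it snaps down into its locked detent over the cover, and leave the other things on the bench where they are.

Things in the scene. Friction and masses are not known exactly. Their poses are not given: they have to be found in the camera images.
- panel: Loose aluminium cover panel, 130 (x) x 170 (y) x 5 mm, about 0.3 kg. Origin: centre of its underside; z up out of its face. Yellow stripe along its +x edge (goes under the lip); a dark strike block, 22 x 40 mm, 5 mm proud of the face, at the middle of its -x edge. At the start flat on the bench under the riser shelf, only the strip with the ear (-y edge) sticking out.
- panel_handle (a point): On the panel's black handle, 37 mm above the panel's underside at its middle. The handle is an upright solid fin along the panel's y, 48 mm long, 10 mm thick in x, rising from the face (5 mm) to 42 mm above the underside; pinch it across x, at its middle. While the panel is stowed the shelf covers it.
- panel_ear (a point): Panel's blue upright ear at the middle of its -y edge, 80 mm from the panel's centre: 36 mm along x, 8 mm thick in y, rising from the face (5 mm) to 30 mm above the underside; this point is 22 mm above the underside. Pinch it across y and slide the panel along the bench.
- panel_tongue (a point): Middle of the panel's yellow-striped +x edge, at half its thickness (65 mm from the panel's centre).
- tester: Fixed grey test box with an open recess in its top. Origin at its underside, under the centre of the recess; box x -125 to +105, y -115 to +115 mm. Recess x -70 to +70, y -89 to +89 mm, with ledges all round at 60 mm height. Rim 69 mm high at the near (-x) edge and the sides. Fitted panel: axes along the box's, underside at 60 mm, centre within 5 mm (x) and 4 mm (y) of the origin.
- lip (a point): Middle of the lower edge of the box's yellow lip, at x +56, z 72 mm of the box. The lip (4 mm thick, top 76 mm) overhangs the far (+x) end of the recess by 14 mm, 12 mm above the ledges, so the clear opening is 126 mm long, less than the panel: enter tilted, far edge low (about 10 degrees does), push the edge some 10 mm under, then lower flat.
- wing (a point): Middle of the fastener's red wing, on its vertical axis (box x -100, y 0), 100 mm above the bench when open, 4 mm lower when locked. Wing: upright plate 36 mm long, 10 mm thick, from 80 to 112 mm high when open. Under it a steel tab (16 mm wide, top 80 mm high) in line with the wing reaches 46 mm from the axis. Axes: y along wing towards the tab's end, z up.
- latch (a joint): Fastener angle, rad. 0: wing and tab along the box's +y, open; pi/2: tab over the panel's strike block, locked, against its stop. Grows clockwise seen from above. Starts within -0.25 to 0.1. Light friction (0.06 N m); past about 0.9 an over-centre spring (0.08 N m) pulls it on into the detent when let go. The tab strikes the panel if that is not fully down.
- latch_drop (a joint): How far the fastener has sunk, in m: 0 open, 0.004 in the locked detent (its cam draws it down evenly with the turn).
- riser: Fixed white riser shelf. Origin on the bench under its middle. Board 260 mm (x) by 200 mm (y), underside 56, top 68 mm high, on two end legs. Open at its -y side, where the ear sticks out: the board's edge lies at y -100 mm. The panel starts roughly parallel with it (within 0.1 rad). A grey meter, 60 mm high, stands on it from y -25 mm back.
- screwdriver: Bystander, leave alone: loose screwdriver. Origin at its underside, lying
- tape: Bystander, leave alone: yellow roll of tape, 80 mm across, 20 mm high. Origin at its underside
- connector_a: Bystander, leave alone: black connector housing, 42 x 20 x 16 mm. Origin at its underside
- connector_b: Bystander, leave alone: black connector housing, 42 x 20 x 16 mm. Origin at its underside
- connector_c: Bystander, leave alone: black connector housing, 42 x 20 x 16 mm. Origin at its underside
- mug: Bystander, leave alone: white mug, 76 mm across, 90 mm high. Origin at its underside
- marker_pot: Bystander, leave alone: orange closed jar, 44 mm across, 70 mm high. Origin at its underside

How it is judged:
By the outcome, as a careful person would: the job done as asked, in the order asked, and still so for the second after the job is handed in, with the robot touching nothing.
It also fails if it takes over 67 s, if anything falls off the work surface, if the arm or the gripper's body presses on something with over 40 N, if the wrist force passes 120 N, or if a joint passes its speed limit or range.

## Working session

There is one attempt and no reset: what is moved stays moved. The work goes in short steps, Python scripts to look and compute and a tool call to move; the robot and the scene stay as the last step left them, time stands still between calls to the robot, and variables do not carry over. Pictures are saved under pics/ and viewed, about 8 in all and at most 12, crops included, and the job is handed in when it is done.

Besides the shell and the picture viewer there is one more tool, called after "Emit:" in YAML: its name, and indented under it one key for each argument. jog_arm: Moves the arm, as the interface text tells. Its arguments: {"type":"object","properties":{"targets":{"type":"array","items":{"type":"number"}},"fingers":{"type":"number"}},"required":["targets"]}

```bash
mkdir -p pics; cat > h.py <<'E'
import numpy as np, cv2
from workcell import ctrl
def ray(P,u,v):
    K=np.array(P["K"]);d=np.array([(u-K[0,2])/K[0,0],(v-K[1,2])/K[1,1]]);s=d.copy()
    for _ in range(20): s=d/(1+P["k1"]*(s@s))
    R=np.array(P["attitude"]);return np.array(P["origin"]),R@np.array([s[0],s[1],1.])
def onz(P,u,v,z):
    o,d=ray(P,u,v);return o+d*(z-o[2])/d[2]
def proj(P,p):
    c=np.array(P["attitude"]).T@(np.array(p)-np.array(P["origin"]));s=c[:2]/c[2];s=s*(1+P["k1"]*(s@s));K=np.array(P["K"])
    return s[0]*K[0,0]+K[0,2],s[1]*K[1,1]+K[1,2]
def cap(n,f):
    P=ctrl.camera_params(n);im=ctrl.capture(n)[:,:,::-1].copy();cv2.imwrite("pics/"+f,im);return P,im
def blobs(im,lo,hi,mn=30):
    h=cv2.cvtColor(im,cv2.COLOR_BGR2HSV);m=cv2.inRange(h,np.array(lo),np.array(hi))
    c,_=cv2.findContours(m,cv2.RETR_EXTERNAL,cv2.CHAIN_APPROX_SIMPLE)
    return [(cv2.contourArea(k),cv2.minAreaRect(k)) for k in sorted(c,key=cv2.contourArea,reverse=True) if cv2.contourArea(k)>mn]
E
python3 - <<'E'
from h import *
for n in("scene","top"):
    P,im=cap(n,n+"0.png");print(n,{k:np.round(v,3).tolist() for k,v in P.items()})
    print("blue",blobs(im,(100,120,60),(130,255,255))[:4]);print("red",blobs(im,(0,150,80),(6,255,255))[:4]);print("yel",blobs(im,(22,120,100),(34,255,255))[:4])
print(ctrl.get_obs())
E
```

```text
scene {'K': [[496.643, 0.0, 319.179], [0.0, 496.643, 200.15], [0.0, 0.0, 1.0]], 'k1': 0.054, 'origin': [1.163, -0.141, 1.258], 'attitude': [[0.258, 0.838, -0.482], [0.966, -0.223, 0.129], [0.0, -0.499, -0.867]]}
blue [(3626.0, ((361.1230773925781, 332.78460693359375), (51.92183303833008, 74.02368927001953), 74.74488067626953)), (3206.5, ((193.59616088867188, 376.4807434082031), (54.91252136230469, 82.56489562988281), 78.69007110595703)), (3003.5, ((33.55690002441406, 254.4672393798828), (91.43018341064453, 72.46297454833984), 86.633544921875)), (205.0, ((566.1394653320312, 190.91412353515625), (22.536190032958984, 11.857705116271973), 58.392494201660156))]
red [(3791.5, ((279.0332336425781, 355.62451171875), (53.52941131591797, 76.01048278808594), 75.0685806274414)), (254.5, ((156.25001525878906, 185.75001525878906), (8.485280990600586, 34.64822769165039), 45.0)), (144.0, ((496.05291748046875, 88.01176452636719), (21.584583282470703, 13.015829086303711), 12.52880573272705)), (78.5, ((233.0, 189.00001525878906), (8.170594215393066, 12.998673439025879), 68.19859313964844))]
yel [(3630.
[... 1895 characters left out ...]
    1.06730943, -0.07118948]), 'dq': array([ 0.00161107, -0.00104911, -0.00057756, -0.00124615,  0.00157787,
        0.00109077, -0.00116546]), 'joint_torque': array([ 2.02787662e-03, -5.72078025e+01,  9.93379019e-01, -2.52226818e+01,
       -5.62104397e-02,  1.35842292e-02,  4.36516359e-05]), 'position': array([0.1936756 , 0.61991588, 0.24895931]), 'orientation': array([[ 2.98088314e-01,  9.54538241e-01, -3.21251115e-04],
       [ 9.54537092e-01, -2.98088456e-01, -1.48740226e-03],
       [-1.51554359e-03,  1.36731128e-04, -9.99998842e-01]]), 'force': array([-0.12996128,  0.5019013 , -0.17679514]), 'torque': array([ 0.02406647,  0.01628437, -0.00366076]), 'gripper_width': 0.9983572948090346}
```

View pics/top0.png

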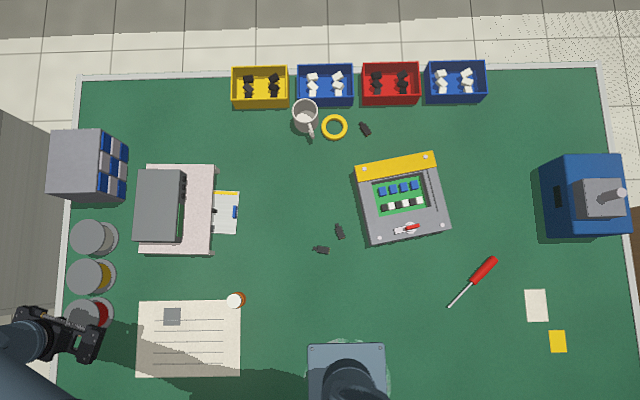

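View pics/scene0.png

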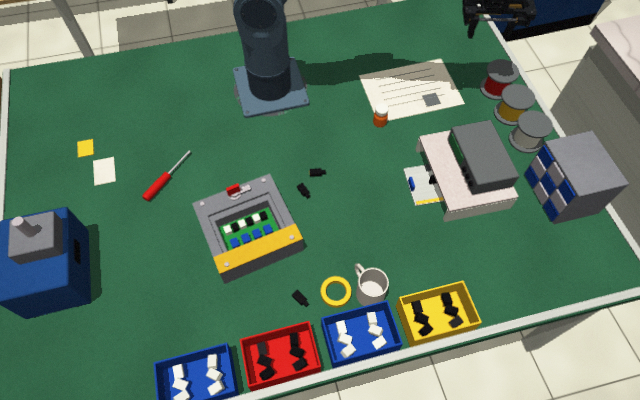

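The top view shows the riser at about (185,210) with the ear near (235,212), the box at (403,198) with its lip at the top, and the wing near (407,229). The scene view agrees. Nothing blocks the path between riser and box; connectors lie near (320,250) and (340,232).

```bash
python3 - <<'E'
from h import *
def mask(im,roi,lo,hi):
    x0,y0,x1,y1=roi;h=cv2.cvtColor(im,cv2.COLOR_BGR2HSV);m=cv2.inRange(h,np.array(lo),np.array(hi));z=np.zeros_like(m);z[y0:y1,x0:x1]=m[y0:y1,x0:x1];return z
im={n:cv2.imread(f"pics/{n}0.png") for n in("top","scene")};P={n:ctrl.camera_params(n) for n in im}
def tri(a,b):
    (o,d),(q,e)=ray(P["top"],*a),ray(P["scene"],*b)
    A=np.stack([d,-e],1);s=np.linalg.lstsq(A,q-o,rcond=None)[0];p,r=o+d*s[0],q+e*s[1];return (p+r)/2,np.linalg.norm(p-r)
R={"ear":[(225,195,245,228),(400,165,430,205),(100,100,40),(130,255,255)],
"wing":[(390,215,425,240),(220,178,245,200),(0,140,60),(6,255,255)],
"lip":[(350,145,445,185),(200,220,310,280),(18,120,80),(34,255,255)]}
for k,(a,b,lo,hi) in R.items():
    cs=[]
    for n,r in(("top",a),("scene",b)):
        m=mask(im[n],r,lo,hi);c=cv2.minAreaRect(cv2.findNonZero(m));cs.append(c[0]);bp=cv2.boxPoints(c)
        print(k,n,np.round(c[0],1),np.round(bp).tolist())
        z={"ear":.025,"wing":.112,"lip":.076}[k];print([np.round(onz(P[n],*q,z),3)[:2].tolist() for q in bp])
    print(" tri",tri(*cs))
t=im["top"][140:265,120:460];cv2.imwrite("pics/tc.png",cv2.resize(t,(800,294),interpolation=cv2.INTER_CUBIC))
E
```

```text
ear top [234.1 211.5] [[232.0, 217.0], [233.0, 206.0], [236.0, 206.0], [235.0, 217.0]]
[[0.471, 0.326], [0.504, 0.323], [0.503, 0.314], [0.47, 0.316]]
ear scene [411.2 183.3] [[407.0, 177.0], [412.0, 176.0], [415.0, 189.0], [411.0, 190.0]]
[[0.47, 0.312], [0.469, 0.325], [0.514, 0.32], [0.514, 0.307]]
 tri (array([0.48812003, 0.32032149, 0.01745554]), np.float64(0.0026465281259842417))
wing top [411.9 226.5] [[405.0, 227.0], [418.0, 223.0], [419.0, 226.0], [405.0, 230.0]]
[[0.422, -0.163], [0.431, -0.2], [0.422, -0.202], [0.414, -0.164]]
wing scene [233. 189.] [[225.0, 188.0], [238.0, 183.0], [241.0, 190.0], [228.0, 195.0]]
[[0.423, -0.205], [0.417, -0.171], [0.442, -0.167], [0.449, -0.201]]
 tri (array([ 0.42347266, -0.18608727,  0.09681758]), np.float64(0.0013227459913224418))
lip top [395.1 165.8] [[354.0, 165.0], [433.0, 149.0], [436.0, 166.0], [357.0, 182.0]]
[[0.606, -0.034], [0.647, -0.265], [0.597, -0.271], [0.556, -0.042]]
lip scene [257.4 247.7] [[212.0, 257.0], [296.0, 222.0], [303.0, 239.0], [219.0, 274.0]]
[[0.597, -0.275], [0.554, -0.044], [0.608, -0.037], [0.648, -0.264]]
 tri (array([ 0.60156455, -0.15546369,  0.07249444]), np.float64(0.00427118915684055))
```

View pics/tc.png

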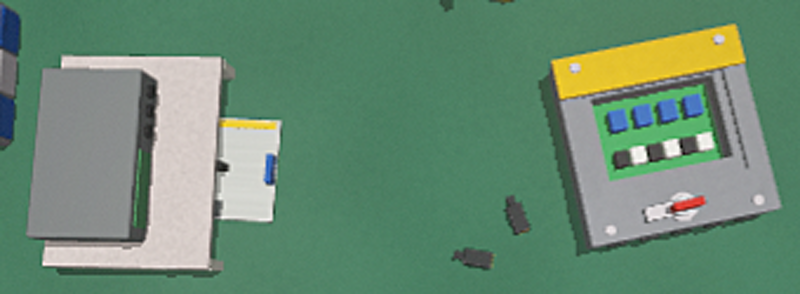

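The enlarged view shows the ear at crop (270,168) and part of the handle at the shelf edge at (222,167). The lip is a yellow band, and the wing is at (688,205) with its tab pointing left. The box pose comes out at about (0.522,-0.167) with yaw 0.176, and the wing agrees with that. Next I move above the ear.

Emit:
jog_arm:
  targets: [1, -1, 0, 0, 0, 0.25, 1, -1, 0, 0, 0, 0.25, 1, -1, 0, 0, 0, 0.25, 1, -1, 0, 0, 0, 0.25, 1, -1, 0, 0, 0, 0.25, 1, -1, 0, 0, 0, 0.25, 1, -1, 0, 0, 0, 0.25, 1, -1, 0, 0, 0, 0]
  fingers: 0.0

```text
time_s: 0.9
position: [0.3544, 0.4593, 0.2494]
orientation: [[0.057, 0.998, -0.0], [0.998, -0.057, -0.001], [-0.001, -0.0, -1.0]]
force: [0.7, -0.3, 0.4]
gripper_width: 0.501
```

Emit:
jog_arm:
  targets: [1, -1, 0, 0, 0, 0, 1, -1, -0.5, 0, 0, 0, 1, -1, -0.5, 0, 0, 0, 1, -1, -0.5, 0, 0, 0, 1, -1, -0.5, 0, 0, 0, 1, -1, -0.5, 0, 0, 0, 0.7, -1, -0.5, 0, 0, 0, 0, 0, 0, 0, 0, 0]

```text
time_s: 1.7
position: [0.4894, 0.3158, 0.1881]
orientation: [[0.064, 0.998, -0.001], [0.998, -0.064, -0.004], [-0.004, -0.001, -1.0]]
force: [0.3, 0.0, 0.6]
gripper_width: 0.498
```

```bash
python3 - <<'E'
from h import *
o=ctrl.get_obs();print(o["time_s"],np.round(o["position"],4),np.round(o["orientation"],3).tolist(),np.round(o["joint_positions"],2))
P,im=cap("wrist","w1.png")
print({k:np.round(v,3).tolist() for k,v in P.items()})
for a,r in blobs(im,(100,100,40),(130,255,255))[:3]:
    print(a,r,[np.round(onz(P,*q,.03),4)[:2].tolist() for q in cv2.boxPoints(r)])
E
```

```text
1.7 [0.4894 0.3158 0.1881] [[0.064, 0.998, -0.001], [0.998, -0.064, -0.004], [-0.004, -0.001, -1.0]] [-0.68  0.5   0.04  1.77 -0.02  0.87  0.87]
{'K': [[279.322, 0.0, 319.222], [0.0, 279.322, 201.492], [0.0, 0.0, 1.0]], 'k1': 0.005, 'origin': [0.416, 0.32, 0.323], 'attitude': [[0.064, 0.958, 0.278], [0.998, -0.06, -0.022], [-0.004, 0.279, -0.96]]}
201.5 ((321.5, 187.0), (34.0, 7.0), 90.0) [[0.4665, 0.3139], [0.467, 0.3213], [0.5045, 0.3191], [0.504, 0.3115]]
```

View pics/w1.png

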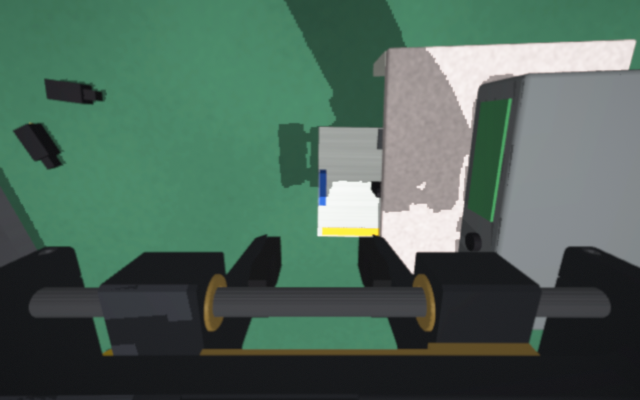

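The wrist view shows the ear at (322,187), aligned with the jaws, and the shelf edge at u≈385, so the fingers clear it. Next I descend and grip.

Emit:
jog_arm:
  targets: [-0.2, 0, -1, 0, 0, 0, 0, 0.05, -1, 0, 0, 0, 0, 0, -1, 0, 0, 0, 0, 0, -1, 0, 0, 0, 0, 0, -1, 0, 0, 0, 0, 0, -1, 0, 0, 0, 0, 0, -1, 0, 0, 0, 0, 0, -1, 0, 0, 0]

```text
time_s: 2.55
position: [0.4829, 0.3234, 0.0293]
orientation: [[0.056, 0.998, -0.0], [0.998, -0.056, 0.001], [0.001, -0.0, -1.0]]
force: [0.5, 0.0, 0.2]
gripper_width: 0.502
```

Emit:
jog_arm:
  targets: [0, 0, -0.25, 0, 0, 0, 0, 0, 0, 0, 0, 0, 0, 0, 0, 0, 0, 0, 0, 0, 0, 0, 0, 0, 0, 0, 0, 0, 0, 0, 0, 0, 0, 0, 0, 0]
  fingers: 1

```text
time_s: 3.15
position: [0.4845, 0.3205, 0.0257]
orientation: [[0.06, 0.998, 0.001], [0.998, -0.06, -0.001], [-0.001, 0.001, -1.0]]
force: [-1.0, -2.5, 6.6]
gripper_width: 0.089
```

Emit:
jog_arm:
  targets: [-0.05, -0.5, 0, 0, 0, 0, -0.05, -0.9, 0, 0, 0, 0, -0.05, -1, 0, 0, 0, 0, -0.05, -1, 0, 0, 0, 0, -0.05, -1, 0, 0, 0, 0, -0.05, -1, 0, 0, 0, 0, -0.05, -1, 0, 0, 0, 0, -0.05, -0.8, 0, 0, 0, 0]

```text
time_s: 3.95
position: [0.4768, 0.1781, 0.0257]
orientation: [[0.058, 0.998, 0.003], [0.998, -0.058, 0.003], [0.003, 0.003, -1.0]]
force: [0.5, 6.6, 5.0]
gripper_width: 0.086
```

Emit:
jog_arm:
  targets: [0, -0.2, 0, 0, 0, 0, 0, 0, 0, 0, 0, 0, 0, 0, 0, 0, 0, 0]

```text
time_s: 4.25
position: [0.4767, 0.173, 0.0256]
orientation: [[0.059, 0.998, 0.002], [0.998, -0.059, 0.001], [0.001, 0.002, -1.0]]
force: [0.5, 1.5, 9.2]
gripper_width: 0.087
```

```bash
python3 - <<'E'
from h import *
P,im=cap("top","t2.png");cv2.imwrite("pics/t2c.png",cv2.resize(im[130:270,140:440],(750,350),interpolation=cv2.INTER_CUBIC))
print(ctrl.get_obs()["position"])
E
```

```text
[0.47674564 0.17298492 0.02563537]
```

View pics/t2c.png

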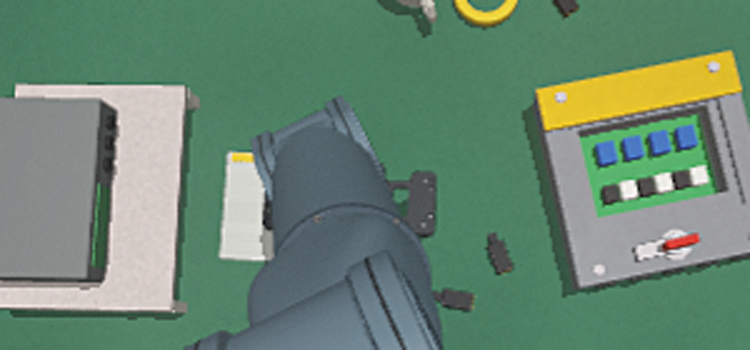

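The whole panel is clear of the shelf: its edge is at crop u≈220 and the shelf edge at 188. Next I release it, rise, turn and move over the handle.

Emit:
jog_arm:
  targets: [0, 0, 0, 0, 0, 0, 0, 0, 0, 0, 0, 0, 0, 0, 0, 0, 0, 0, 0, 0, 1, 0, 0, 0, 0, 0, 1, 0, 0, 0, 0, 0, 1, 0, 0, 0, 0, 0, 1, 0, 0, -1, 0, 0, 1, 0, 0, -1]
  fingers: 0.0

```text
time_s: 5.1
position: [0.4754, 0.1731, 0.1253]
orientation: [[0.337, 0.942, -0.001], [0.942, -0.337, -0.0], [-0.0, -0.001, -1.0]]
force: [0.1, -0.2, 0.2]
gripper_width: 0.497
```

Emit:
jog_arm:
  targets: [0, 0.5, 1, 0, 0, -1, 0, 0.5, 0.5, 0, 0, -1, 0, 0.5, 0, 0, 0, -1, 0, 0.5, 0, 0, 0, -1, 0, 0.5, 0, 0, 0, -1, 0, 0.5, 0, 0, 0, -1, 0, 0.5, 0, 0, 0, -1, 0.2, 0.5, 0, 0, 0, -1]

```text
time_s: 5.9
position: [0.479, 0.2536, 0.1543]
orientation: [[0.994, 0.111, -0.001], [0.111, -0.994, -0.001], [-0.001, 0.0, -1.0]]
force: [0.1, 0.5, 0.0]
gripper_width: 0.499
```

Emit:
jog_arm:
  targets: [0, 0, 0, 0, 0, -1, 0, 0, 0, 0, 0, -0.25, 0, 0, 0, 0, 0, 0, 0, 0, 0, 0, 0, 0]

```text
time_s: 6.3
position: [0.4797, 0.253, 0.1546]
orientation: [[0.998, -0.056, -0.0], [-0.056, -0.998, -0.0], [-0.0, 0.0, -1.0]]
force: [0.0, 0.4, 0.1]
gripper_width: 0.498
```

```bash
python3 - <<'E'
from h import *
P,im=cap("wrist","w2.png")
o=ctrl.get_obs();print(o["time_s"],np.round(o["position"],4),np.round(o["orientation"],3).tolist(),np.round(o["joint_positions"],2))
for n,lo,hi,z in(("ear",(100,100,40),(130,255,255),.03),("yel",(20,100,80),(34,255,255),.005),):
  for a,r in blobs(im,lo,hi)[:2]:
    print(n,a,r,[np.round(onz(P,*q,z),4)[:2].tolist() for q in cv2.boxPoints(r)])
print("pred handle top ends",proj(P,(.4795,.229,.042)),proj(P,(.4825,.277,.042)))
E
```

```text
6.35 [0.4797 0.2531 0.1547] [[0.998, -0.057, -0.0], [-0.057, -0.998, -0.0], [-0.0, 0.0, -1.0]] [-0.88  0.51  0.4   1.92 -0.28  0.77 -0.38]
ear 544.5 ((326.0, 266.5), (17.0, 34.0), 90.0) [[0.4642, 0.1883], [0.4991, 0.1864], [0.4984, 0.1667], [0.4629, 0.1687]]
yel 1687.0 ((375.0, 346.5), (324.0, 15.0), 0.0) [[0.3331, 0.049], [0.3368, 0.0717], [0.7358, 0.0495], [0.7394, 0.0264]]
yel 1009.5 ((382.1954345703125, 174.76394653320312), (9.6183500289917, 124.46858978271484), 4.085616588592529) [[0.5345, 0.1975], [0.5433, 0.3274], [0.5526, 0.3262], [0.545, 0.1961]]
pred handle top ends (np.float64(321.90292615732704), np.float64(224.378393985377)) (np.float64(322.3889327719782), np.float64(174.14868288746055))
```

View pics/w2.png

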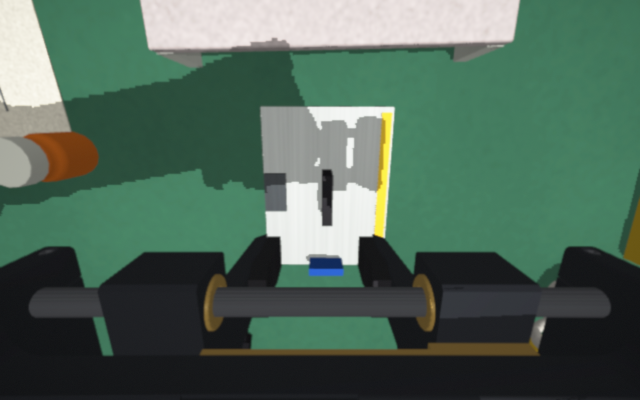

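The wrist view shows the handle at (327,170–226), about 4 mm further in x than predicted, with the block and stripe where expected. Next I descend and grip.

Emit:
jog_arm:
  targets: [0.25, 0, -1, 0, 0, 0, 0, 0, -1, 0, 0, 0, 0, 0, -1, 0, 0, 0, 0, 0, -1, 0, 0, 0, 0, 0, -1, 0, 0, 0, 0, 0, -1, 0, 0, 0, 0, 0, -0.4, 0, 0, 0, 0, 0, 0, 0, 0, 0]

```text
time_s: 7.15
position: [0.4843, 0.2529, 0.026]
orientation: [[0.998, -0.058, -0.002], [-0.058, -0.998, -0.001], [-0.002, 0.001, -1.0]]
force: [-0.4, -0.5, -0.4]
gripper_width: 0.497
```

Emit:
jog_arm:
  targets: [0, 0, 0, 0, 0, 0, 0, 0, 0, 0, 0, 0, 0, 0, 0, 0, 0, 0, 0, 0, 0, 0, 0, 0, 0, 0, 0, 0, 0, 0]
  fingers: 1

```text
time_s: 7.65
position: [0.4855, 0.2537, 0.0273]
orientation: [[0.998, -0.058, 0.001], [-0.058, -0.998, 0.001], [0.001, -0.001, -1.0]]
force: [0.8, 1.5, 2.8]
gripper_width: 0.111
```

Emit:
jog_arm:
  targets: [0, 0, 0.3, 0, 0, 0, 0, 0, 0.7, 0, 0, 0, 0, 0, 1, 0, 0, 0, 0, 0, 1, 0, 0, 0, 0, 0, 1, 0, 0, 0, 0, 0, 1, 0, 0, 0, 0, 0, 1, 0, 0, 0, 0, 0, 0.5, 0, 0, 0]

```text
time_s: 8.45
position: [0.4852, 0.2536, 0.1589]
orientation: [[0.998, -0.059, 0.002], [-0.059, -0.998, 0.001], [0.002, -0.001, -1.0]]
force: [0.3, -0.6, -4.1]
gripper_width: 0.109
```

Emit:
jog_arm:
  targets: [0, -0.4, 0, 0, 0, 0.2, 0, -0.7, 0, 0, 0, 0.3, 0, -1, 0, 0, 0, 0.3, 0, -1, 0, 0, 0, 0.3, 0, -1, 0, 0, 0, 0.3, 0, -1, 0, 0, 0, 0.3, 0, -1, 0, 0, 0, 0, 0, -1, 0, 0, 0, 0]

```text
time_s: 9.25
position: [0.4843, 0.1105, 0.1568]
orientation: [[0.984, 0.178, -0.001], [0.178, -0.984, -0.0], [-0.001, 0.0, -1.0]]
force: [-0.3, 0.3, -3.0]
gripper_width: 0.113
```

Emit:
jog_arm:
  targets: [0, -1, 0, 0, 0, 0, 0, -1, 0, 0, 0, 0, 0, -1, 0, 0, 0, 0, 0, -1, 0, 0, 0, 0, 0, -1, 0, 0, 0, 0, 0, -1, 0, 0, 0, 0, 0, -1, 0, 0, 0, 0, 0, -1, 0, 0, 0, 0]

```text
time_s: 10.05
position: [0.4842, -0.0494, 0.1568]
orientation: [[0.984, 0.178, -0.001], [0.178, -0.984, 0.0], [-0.001, -0.0, -1.0]]
force: [-0.3, -0.9, -3.6]
gripper_width: 0.108
```

Emit:
jog_arm:
  targets: [0.3, -1, 0, 0, 0, 0, 0, -1, 0, 0, 0, 0, 0, -1, 0, 0, 0, 0, 0, -1, 0, 0, 0, 0, 0, -1, 0, 0, 0, 0, 0, -0.8, 0, 0, 0, 0, 0, -0.4, 0, 0, 0, 0, 0, 0, 0, 0, 0, 0]

```text
time_s: 10.85
position: [0.4904, -0.1735, 0.1568]
orientation: [[0.984, 0.176, -0.0], [0.176, -0.984, -0.0], [-0.0, 0.0, -1.0]]
force: [-0.5, -0.3, -3.1]
gripper_width: 0.11
```

```bash
python3 - <<'E'
from h import *
P,im=cap("wrist","w3.png");S,sc=cap("scene","s3.png")
cv2.imwrite("pics/w3b.png",np.vstack([im[100:400],cv2.resize(sc[130:300,120:380],(640,418))[:290]]))
o=ctrl.get_obs();print(o["time_s"],np.round(o["position"],4),np.round(o["orientation"],3).tolist(),o["force"],o["gripper_width"])
p=o["position"];R=o["orientation"]
for n,lo,hi,h in(("ear",(100,100,40),(130,255,255),.03),("yel",(20,100,80),(34,255,255),.005),):
  for a,r in blobs(im,lo,hi)[:3]:
    print(n,a,r,[np.round(R.T@(onz(P,*q,p[2]-.0265+h)-p),4)[:2].tolist() for q in cv2.boxPoints(r)])
E
```

```text
10.95 [ 0.4907 -0.1716  0.1566] [[0.984, 0.179, -0.001], [0.179, -0.984, 0.001], [-0.0, -0.001, -1.0]] [ 0.53779142  0.22134223 -3.64619143] 0.11135677228223242
ear 49.0 ((318.5, 347.5), (1.0, 49.0), 90.0) [[-0.017, 0.0566], [0.0113, 0.0567], [0.0113, 0.0574], [-0.017, 0.0573]]
yel 13456.5 ((461.56903076171875, 166.89077758789062), (72.00689697265625, 234.06829833984375), 10.278719902038574) [[0.0521, 0.0254], [0.062, -0.1049], [0.0986, -0.0989], [0.0982, 0.0347]]
yel 3104.0 ((611.5, 44.0), (88.0, 55.0), 90.0) [[0.1251, -0.124], [0.1512, -0.1237], [0.1639, -0.0845], [0.1356, -0.0847]]
yel 2394.0 ((421.0964660644531, 179.46246337890625), (18.663610458374023, 147.06275939941406), 5.314545154571533) [[0.0505, 0.0088], [0.0506, -0.0765], [0.0605, -0.0756], [0.0621, 0.01]]
```

View pics/w3b.png

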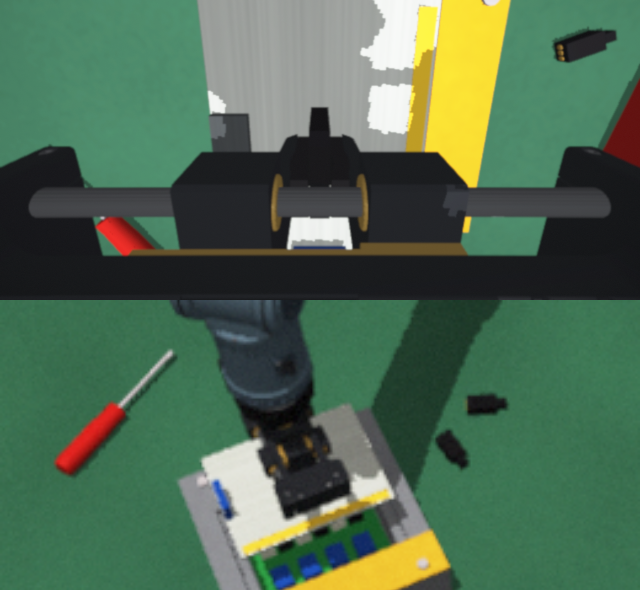

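The panel hangs square and level. Its striped edge (u≈433 in the wrist view) lies parallel to the lip in both views. I check the panel's lateral offset in the jaws once, then tilt.

```bash
python3 - <<'E'
from h import *
P=ctrl.camera_params("wrist");o=ctrl.get_obs();p=o["position"];R=o["orientation"]
im=cv2.imread("pics/w3.png");h=cv2.cvtColor(im,cv2.COLOR_BGR2HSV)
for u in(240,280,320,360):
    s=np.where(h[:200,u,1]<60)[0]; v=s.min(); print(u,v,np.round(R.T@(onz(P,u,v,p[2]-.0215)-p),4))
for v in(90,130,170):
    s=np.where((h[v,:500,1]<60)|(h[v,:500,0]<35))[0]; print(v,s.min(),np.round(R.T@(onz(P,s.min(),v,p[2]-.0215)-p),4))
E
```

```text
240 61 [-0.0419 -0.0998  0.0216]
280 61 [-0.0216 -0.0998  0.0216]
320 61 [-0.0013 -0.0998  0.0216]
360 60 [ 0.019  -0.1003  0.0216]
90 196 [-0.066  -0.086   0.0216]
130 200 [-0.0663 -0.0658  0.0216]
170 205 [-0.0661 -0.0439  0.0216]
```

```bash
python3 - <<'E'
from h import *
P=ctrl.camera_params("wrist");o=ctrl.get_obs();p=o["position"];R=o["orientation"]
im=cv2.imread("pics/w3.png")
for y in(-.081,-.085,-.089): print(y,[np.round(proj(P,p+R@np.array([x,y,.0215])),1) for x in(-.06,0,.05)])
g=cv2.cvtColor(im,cv2.COLOR_BGR2GRAY).astype(int)
for u in(230,330,370): print(u,g[56:110,u].tolist())
cv2.imwrite("pics/w3t.png",cv2.resize(im[40:200,160:480],(640,320)))
E
```

```text
-0.081 [array([208.5, 100.2]), array([322.4, 100.3]), array([417.2, 100.3])]
-0.085 [array([207.6,  92.1]), array([322.4,  92.2]), array([418. ,  92.2])]
-0.089 [array([206.8,  83.8]), array([322.4,  84. ]), array([418.8,  83.9])]
230 [71, 71, 71, 75, 88, 103, 108, 108, 108, 108, 107, 107, 107, 107, 107, 107, 107, 107, 108, 108, 108, 108, 108, 108, 108, 109, 108, 108, 108, 108, 108, 108, 108, 108, 107, 107, 107, 107, 107, 110, 123, 145, 154, 155, 155, 155, 155, 155, 154, 155, 154, 154, 155, 155]
330 [118, 117, 116, 117, 130, 154, 170, 172, 173, 160, 129, 115, 114, 111, 110, 110, 110, 110, 109, 109, 109, 109, 108, 109, 108, 108, 109, 109, 109, 109, 109, 108, 108, 108, 107, 107, 107, 108, 107, 109, 122, 146, 157, 159, 159, 159, 159, 159, 159, 159, 159, 159, 159, 159]
370 [117, 116, 113, 105, 115, 153, 173, 178, 179, 179, 178, 178, 178, 178, 178, 178, 178, 178, 178, 178, 178, 178, 178, 178, 177, 177, 177, 178, 175, 161, 124, 109, 108, 108, 108, 109, 109, 109, 110, 115, 154, 218, 229, 187, 161, 160, 159, 160, 160, 160, 160, 160, 160, 160]
```

View pics/w3t.png

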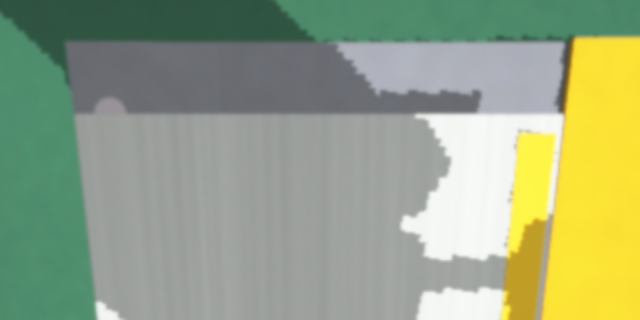

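The panel's +y edge is at v≈97, so the panel sits about 2 mm toward -y in the jaws. The box edge is offset the same way, so they nearly cancel. Next I tilt, advance and lower.

Emit:
jog_arm:
  targets: [0.3, 0, 0, -0.07, 0.41, 0, 0.3, 0, 0, -0.07, 0.41, 0, 0.3, 0.1, 0, -0.07, 0.41, 0, 0, 0, -0.5, 0, 0, 0, 0, 0, -1, 0, 0, 0, 0, 0, -0.8, 0, 0, 0, 0, 0, 0, 0, 0, 0, 0, 0, 0, 0, 0, 0]

```text
time_s: 11.75
position: [0.5082, -0.1705, 0.1105]
orientation: [[0.969, 0.178, -0.172], [0.175, -0.984, -0.029], [-0.174, -0.002, -0.985]]
force: [0.1, -0.1, -3.3]
gripper_width: 0.115
```

```bash
cat >> h.py <<'E'
def box(o):
    a=.177;d=np.array(o["position"])-[.522,-.168,0];R=np.array(o["orientation"]);xb=np.array([np.cos(a),np.sin(a),0]);yb=np.array([-np.sin(a),np.cos(a),0])
    C=np.array(o["position"])+R@np.array([-.001,.0022,.0265])-[.522,-.168,0]
    print("t",round(o["time_s"],2),"TCPbox",np.round([d@xb,d@yb,d[2]],4),"panelC",np.round([C@xb,C@yb,C[2]],4),"tilt",np.degrees(np.arcsin(-R[2,0])).round(1),"yaw",np.arctan2(R[1,0],R[0,0]).round(3),"F",np.round(o["force"],1),"T",np.round(o["torque"],2),"w",o["gripper_width"].round(3))
E
python3 -c "
from h import *
box(ctrl.get_obs());P,im=cap('scene','s4.png');cv2.imwrite('pics/s4c.png',cv2.resize(im[150:290,170:320],(640,597),interpolation=cv2.INTER_CUBIC))"
```

```text
Traceback (most recent call last):
  File "h.py", line 21, in box
    print("t",round(o["time_s"],2),"TCPbox",np.round([d@xb,d@yb,d[2]],4),"panelC",np.round([C@xb,C@yb,C[2]],4),"tilt",np.degrees(np.arcsin(-R[2,0])).round(1),"yaw",np.arctan2(R[1,0],R[0,0]).round(3),"F",np.round(o["force"],1),"T",np.round(o["torque"],2),"w",o["gripper_width"].round(3))
                                                                                                                                                                                                                                                                  ^^^^^^^^^^^^^^^^^^^^^^^^
AttributeError: 'float' object has no attribute 'round'
```

```bash
sed -i 's/o\["gripper_width"\].round(3)/o["gripper_width"]/' h.py
python3 -c "
from h import *
box(ctrl.get_obs());P,im=cap('scene','s4.png');cv2.imwrite('pics/s4c.png',cv2.resize(im[150:290,170:320],(640,597),interpolation=cv2.INTER_CUBIC))"
```

```text
t 11.75 TCPbox [-1.400e-02 -1.000e-04  1.105e-01] panelC [-0.0196 -0.0022  0.0846] tilt 10.0 yaw 0.179 F [ 0.1 -0.1 -3.3] T [-0.03 -0.23 -0.03] w 0.11476075899230044
```

View pics/s4c.png

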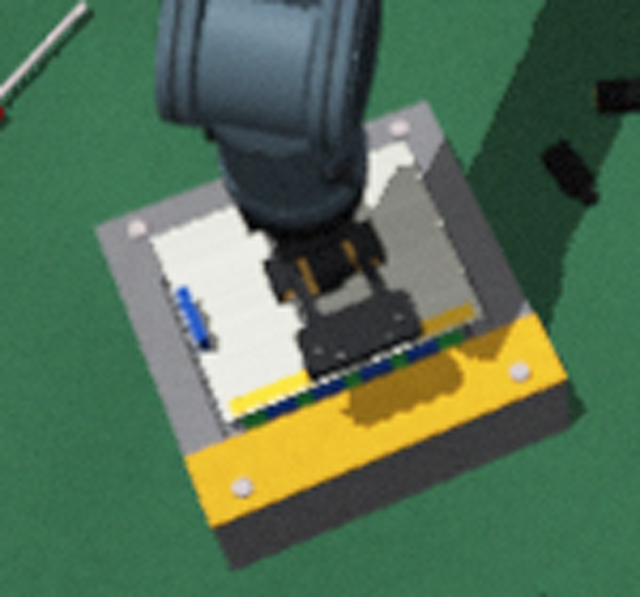

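The panel is tilted, its stripe edge is just short of the lip and parallel to it, and it is centred between the sides. I lower 11 mm and slide the edge under the lip.

Emit:
jog_arm:
  targets: [0, 0.05, -0.3, 0, 0, 0, 0, 0, -0.25, 0, 0, 0, 0, 0, 0, 0, 0, 0, 0.25, 0.04, 0, 0, 0, 0, 0.25, 0.04, 0, 0, 0, 0, 0, 0, 0, 0, 0, 0]

```text
time_s: 12.4
position: [0.5202, -0.1677, 0.0999]
orientation: [[0.969, 0.179, -0.169], [0.176, -0.984, -0.029], [-0.172, -0.001, -0.985]]
force: [-0.5, 0.3, -4.4]
gripper_width: 0.112
```

Emit:
jog_arm:
  targets: [0.25, 0.04, 0, 0, 0, 0, 0.25, 0.04, 0, 0, 0, 0, 0, 0, 0, 0, 0, 0, 0, 0, 0, 0, 0, 0]

```text
time_s: 12.8
position: [0.5289, -0.1663, 0.0997]
orientation: [[0.969, 0.178, -0.171], [0.176, -0.984, -0.029], [-0.173, -0.002, -0.985]]
force: [0.3, 0.2, -2.9]
gripper_width: 0.112
```

```bash
python3 -c "
from h import *
box(ctrl.get_obs())"
```

```text
t 12.8 TCPbox [0.0071 0.0004 0.0997] panelC [ 0.0015 -0.0017  0.0737] tilt 10.0 yaw 0.179 F [ 0.3  0.2 -2.9] T [-0.04 -0.3  -0.01] w 0.11199438334697444
```

Emit:
jog_arm:
  targets: [-0.05, -0.01, -0.12, 0.042, -0.246, 0, -0.05, -0.01, -0.12, 0.042, -0.246, 0, -0.05, -0.01, -0.12, 0.042, -0.246, 0, 0, 0, 0, 0, 0, 0, 0, 0, 0, 0, 0, 0]

```text
time_s: 13.3
position: [0.5257, -0.1671, 0.0927]
orientation: [[0.982, 0.178, -0.069], [0.177, -0.984, -0.012], [-0.07, -0.001, -0.998]]
force: [0.8, 0.4, -3.8]
gripper_width: 0.11
```

Emit:
jog_arm:
  targets: [-0.05, -0.01, -0.12, 0.042, -0.246, 0, -0.05, -0.01, -0.1, 0.042, -0.246, 0, 0, 0, 0, 0, 0, 0, 0, 0, 0, 0, 0, 0]

```text
time_s: 13.7
position: [0.5242, -0.1673, 0.0883]
orientation: [[0.984, 0.178, -0.001], [0.178, -0.984, -0.0], [-0.001, -0.0, -1.0]]
force: [-0.8, 0.3, -3.1]
gripper_width: 0.112
```

```bash
python3 -c "
from h import *
box(ctrl.get_obs())"
```

```text
t 13.7 TCPbox [0.0023 0.0003 0.0883] panelC [ 0.0012 -0.0019  0.0618] tilt 0.0 yaw 0.179 F [-0.8  0.3 -3.1] T [-0.05  0.01 -0.01] w 0.11198035293923923
```

Emit:
jog_arm:
  targets: [0, 0, -0.06, 0, 0, 0, 0, 0, -0.04, 0, 0, 0, 0, 0, 0, 0, 0, 0, 0, 0, 0, 0, 0, 0]

```text
time_s: 14.1
position: [0.5246, -0.1673, 0.0872]
orientation: [[0.984, 0.178, 0.001], [0.178, -0.984, 0.0], [0.001, -0.0, -1.0]]
force: [-3.3, 0.8, 8.5]
gripper_width: 0.11
```

```bash
python3 -c "
from h import *
box(ctrl.get_obs())"
```

```text
t 14.1 TCPbox [0.0027 0.0003 0.0872] panelC [ 0.0018 -0.0019  0.0607] tilt -0.0 yaw 0.179 F [-3.3  0.8  8.5] T [ 0.25  0.78 -0.05] w 0.11030811787597086
```

Emit:
jog_arm:
  targets: [0, 0, 0, 0, 0, 0, 0, 0, 0, 0, 0, 0, 0, 0, 0, 0, 0, 0, 0, 0, 0.5, 0, 0, 0, 0, 0, 1, 0, 0, 0, 0, 0, 1, 0, 0, 0, 0, 0, 1, 0, 0, 0, 0, 0, 1, 0, 0, 0]
  fingers: 0.3

```text
time_s: 14.9
position: [0.5239, -0.1675, 0.1776]
orientation: [[0.984, 0.178, 0.0], [0.178, -0.984, -0.0], [0.0, 0.0, -1.0]]
force: [0.0, -0.3, 0.2]
gripper_width: 0.352
```

Emit:
jog_arm:
  targets: [-1, -0.17, 0.5, 0, 0, 0, -1, -0.17, 0.5, 0, 0, 0, -1, -0.17, 0, 0, 0, 0, -1, -0.17, 0, 0, 0, 0, -1, -0.17, 0, 0, 0, 0, 0, -0.1, 0, 0, 0, 0, 0, 0, 0, 0, 0, 0]

```text
time_s: 15.6
position: [0.4245, -0.1867, 0.1968]
orientation: [[0.984, 0.177, 0.002], [0.177, -0.984, -0.0], [0.001, 0.0, -1.0]]
force: [0.5, -0.5, 0.6]
gripper_width: 0.346
```

```bash
python3 - <<'E'
from h import *
o=ctrl.get_obs();P,im=cap("wrist","w5.png");box(o);print(np.round(o["position"],4))
S,sc=cap("scene","s5.png")
cv2.imwrite("pics/w5b.png",np.hstack([im[:300,200:480],cv2.resize(sc[150:290,170:320],(321,300),interpolation=cv2.INTER_CUBIC)]))
for a,r in blobs(im,(0,140,60),(6,255,255))[:3]: print(r,[np.round(onz(P,*q,.112),4)[:2].tolist() for q in cv2.boxPoints(r)])
print(proj(P,(.4236,-.1856,.112)))
E
```

```text
t 15.6 TCPbox [-0.0993 -0.0012  0.1968] panelC [-0.1002 -0.0034  0.1703] tilt -0.1 yaw 0.178 F [ 0.5 -0.5  0.6] T [-0.1  -0.03 -0.02] w 0.3464713044613273
[ 0.4245 -0.1867  0.1968]
((627.0, 237.5), (57.0, 24.0), 90.0) [[0.6626, -0.1434], [0.6819, -0.1399], [0.7075, -0.1885], [0.6871, -0.1922]]
((319.19769287109375, 206.52430725097656), (47.03901290893555, 10.601194381713867), 88.26429748535156) [[0.4143, -0.1658], [0.4226, -0.1641], [0.4312, -0.2038], [0.4225, -0.2056]]
(np.float64(320.1783094326462), np.float64(208.17777651544992))
```

View pics/w5b.png

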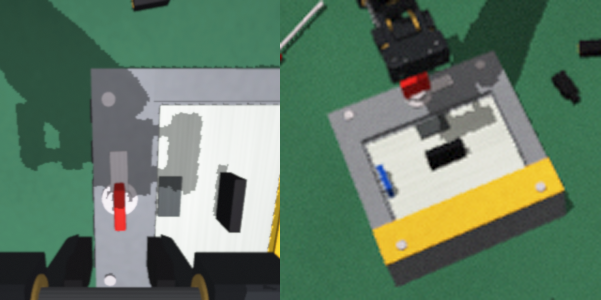

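The panel lies flat in the recess on all sides, far edge under the lip, in both views. The wing is at full-image (319,206), within 2 mm of the TCP and nearly aligned. Next I descend and grip it.

Emit:
jog_arm:
  targets: [-0.08, 0.08, -1, 0, 0, 0.1, 0, 0, -1, 0, 0, 0, 0, 0, -1, 0, 0, 0, 0, 0, -1, 0, 0, 0, 0, 0, -0.95, 0, 0, 0, 0, 0, 0, 0, 0, 0]

```text
time_s: 16.3
position: [0.4217, -0.184, 0.0953]
orientation: [[0.981, 0.193, -0.003], [0.193, -0.981, 0.001], [-0.003, -0.002, -1.0]]
force: [0.1, 1.1, 0.6]
gripper_width: 0.352
```

Emit:
jog_arm:
  targets: [0, 0, 0, 0, 0, 0, 0, 0, 0, 0, 0, 0, 0, 0, 0, 0, 0, 0, 0, 0, 0, 0, 0, 0]
  fingers: 1

```text
time_s: 16.7
position: [0.4242, -0.1848, 0.0981]
orientation: [[0.981, 0.193, 0.004], [0.193, -0.981, -0.001], [0.004, 0.002, -1.0]]
force: [3.7, 1.0, -0.8]
gripper_width: 0.109
```

Emit:
jog_arm:
  targets: [0, 0, -0.02, 0, 0, -0.7, 0, 0, -0.02, 0, 0, -0.7, 0, 0, -0.02, 0, 0, -0.7, 0, 0, -0.02, 0, 0, -0.7, 0, 0, -0.02, 0, 0, -0.7, 0, 0, -0.02, 0, 0, -0.7, 0, 0, -0.02, 0, 0, -0.7, 0, 0, -0.02, 0, 0, -0.7]

```text
time_s: 17.5
position: [0.4258, -0.1851, 0.0958]
orientation: [[0.83, -0.558, 0.007], [-0.558, -0.83, -0.001], [0.006, -0.003, -1.0]]
force: [5.0, 2.0, 10.3]
gripper_width: 0.108
```

```bash
python3 -c "
from h import *
o=ctrl.get_obs();box(o);print(o['position'],o['joint_positions'])"
```

```text
t 17.5 TCPbox [-0.0977  0.0001  0.0958] panelC [-0.0997 -0.0009  0.0692] tilt -0.4 yaw -0.592 F [ 5.   2.  10.3] T [ 0.28 -0.82 -0.03] w 0.10758973396601774
[ 0.4258479  -0.18512386  0.09575537] [-0.12647652  0.54097264  0.54993874  2.15135929 -0.52227851  0.57308028
  0.21371701]
```

Emit:
jog_arm:
  targets: [0, 0, 0, 0, 0, -0.7, 0, 0, -0.01, 0, 0, -0.7, 0, 0, -0.01, 0, 0, -0.7, 0, 0, -0.01, 0, 0, -0.7, 0, 0, -0.01, 0, 0, -0.7, 0, 0, -0.01, 0, 0, -0.7, 0, 0, -0.01, 0, 0, -0.7, 0, 0, 0, 0, 0, -0.6]

```text
time_s: 18.3
position: [0.4266, -0.1864, 0.0943]
orientation: [[0.209, -0.978, 0.008], [-0.978, -0.209, -0.004], [0.006, -0.007, -1.0]]
force: [10.8, -4.1, -5.6]
gripper_width: 0.114
```

Emit:
jog_arm:
  targets: [0, 0, 0, 0, 0, 0, 0, 0, 0, 0, 0, 0]

```text
time_s: 18.5
position: [0.4266, -0.1864, 0.0942]
orientation: [[0.212, -0.977, 0.008], [-0.977, -0.212, -0.004], [0.006, -0.007, -1.0]]
force: [9.7, -2.9, -3.4]
gripper_width: 0.11
```

```bash
python3 -c "
from h import *
o=ctrl.get_obs();box(o);print(o['position'])"
```

```text
t 18.5 TCPbox [-0.0971 -0.0013  0.0942] panelC [-0.0992 -0.0005  0.0677] tilt -0.3 yaw -1.357 F [ 9.7 -2.9 -3.4] T [-0.7  -1.8  -0.07] w 0.11014029716180009
[ 0.42662912 -0.18637416  0.09419921]
```

Emit:
jog_arm:
  targets: [0.1, -0.03, 0, 0, 0, -0.25, 0, 0, 0, 0, 0, -0.25, 0, 0, 0, 0, 0, 0, 0, 0, 0, 0, 0, 0]

```text
time_s: 18.9
position: [0.4268, -0.1865, 0.0939]
orientation: [[0.144, -0.99, 0.005], [-0.99, -0.144, -0.003], [0.003, -0.004, -1.0]]
force: [5.7, -2.4, 1.5]
gripper_width: 0.111
```

```bash
python3 -c "
from h import *
o=ctrl.get_obs();box(o)"
```

```text
t 18.9 TCPbox [-0.0969 -0.0015  0.0939] panelC [-0.099  -0.0005  0.0674] tilt -0.2 yaw -1.426 F [ 5.7 -2.4  1.5] T [-0.55 -1.05  0.31] w 0.11141201308389463
```

The twist torque rose to 0.31 N m, so the fastener is against its stop. Next I release and lift away.

Emit:
jog_arm:
  targets: [0, 0, 0, 0, 0, 0, 0, 0, 0, 0, 0, 0, 0, 0, 0, 0, 0, 0, 0, 0, 0.5, 0, 0, 0, 0, 0, 1, 0, 0, 0, 0, 0, 1, 0, 0, 0, 0, 0, 1, 0, 0, 0, 0, 0, 1, 0, 0, 0]
  fingers: 0.3

```text
time_s: 19.7
position: [0.4236, -0.1854, 0.1839]
orientation: [[0.143, -0.99, -0.001], [-0.99, -0.143, 0.0], [-0.001, 0.001, -1.0]]
force: [-0.4, -0.1, -0.2]
gripper_width: 0.353
```

Emit:
jog_arm:
  targets: [0, 1, 1, 0, 0, 0, 0, 1, 1, 0, 0, 0, 0, 1, 0.5, 0, 0, 0, 0, 1, 0, 0, 0, 0, 0, 1, 0, 0, 0, 0, 0, 1, 0, 0, 0, 0, 0, 1, 0, 0, 0, 0, 0, 1, 0, 0, 0, 0]

```text
time_s: 20.5
position: [0.4236, -0.0247, 0.233]
orientation: [[0.143, -0.99, -0.001], [-0.99, -0.143, 0.001], [-0.001, 0.001, -1.0]]
force: [0.1, -0.4, 0.1]
gripper_width: 0.349
```

Emit:
jog_arm:
  targets: [0, 1, 0, 0, 0, 0, 0, 1, 0, 0, 0, 0, 0, 1, 0, 0, 0, 0, 0, 1, 0, 0, 0, 0, 0, 1, 0, 0, 0, 0, 0, 1, 0, 0, 0, 0, 0, 1, 0, 0, 0, 0, 0, 0, 0, 0, 0, 0]

```text
time_s: 21.3
position: [0.4238, 0.1166, 0.2329]
orientation: [[0.147, -0.989, -0.001], [-0.989, -0.147, 0.0], [-0.0, 0.001, -1.0]]
force: [-0.1, -1.0, -0.7]
gripper_width: 0.348
```

```bash
python3 - <<'E'
from h import *
P,im=cap("top","t6.png");S,sc=cap("scene","s6.png");print(ctrl.get_obs()["time_s"])
cv2.imwrite("pics/t6b.png",np.vstack([np.hstack([cv2.resize(im[140:260,345:465],(400,400),interpolation=cv2.INTER_CUBIC),cv2.resize(sc[155:295,175:315],(400,400),interpolation=cv2.INTER_CUBIC)]),cv2.resize(im[60:265],(800,256))[:200]]))
m={"top":(im,(390,215,425,245),P),"scene":(sc,(215,170,250,205),S)}
for n,(i,(a,b,c,d),Q) in m.items():
    r=cv2.inRange(cv2.cvtColor(i,cv2.COLOR_BGR2HSV),np.array((0,140,60)),np.array((6,255,255)));z=np.zeros_like(r);z[b:d,a:c]=r[b:d,a:c]
    q=cv2.minAreaRect(cv2.findNonZero(z));print(n,q,[np.round(onz(Q,*k,.108),3)[:2].tolist() for k in cv2.boxPoints(q)])
E
```

```text
21.4
top ((411.44122314453125, 226.7647247314453), (11.884244918823242, 4.850712299346924), 75.96376037597656) [[0.436, -0.172], [0.439, -0.185], [0.408, -0.191], [0.405, -0.178]]
scene ((233.15518188476562, 189.637939453125), (15.784104347229004, 3.899602174758911), 68.19859313964844) [[0.408, -0.195], [0.406, -0.185], [0.456, -0.178], [0.458, -0.188]]
```

View pics/t6b.png

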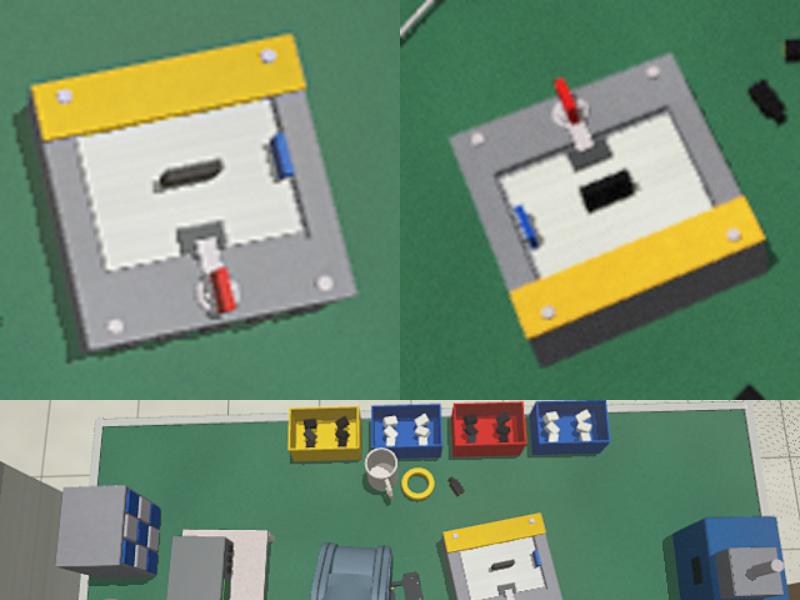

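The tab lies over the strike block along the box's x axis (measured 10.9° against 10.1° for the box). The cover is flat and the bystanders look undisturbed, so I hand in.

```bash
python3 -c "
from h import *
print(ctrl.hand_in())"
```

```text
the job is handed in; nothing more can be done
None
```

The box is closed and the wing fastener is turned to its locked position; I handed the job in at about 21.4 s. I drew the panel out by its ear until a top view showed it clear of the shelf. Then I took it by the handle, tilted it 10°, slid its edge under the lip, settled it flat and let go. I turned the wing clockwise about 90° until it met its stop.

**Last checks**
- **Cover:** the top and scene views show it flat in the recess with its striped edge under the lip. By the arm's readings its centre was about 2 mm off the box origin in x and in y when I let go, within the limits.
- **Fastener:** the tab lies over the strike block, and the wing lies at 10.9° against the box's 10.1°. The twist torque rose to 0.31 N m at the stop. I did not measure the 4 mm drop into the detent directly.
- **Other things on the bench:** none looked moved in the last views, which I compared only by eye. The screwdriver is only partly visible there, and the marker pot is outside what I viewed.
- **Forces:** the tool force readings at the end of each move stayed below about 13 N.

No check failed or disagreed.

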